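# Hang the tea strainer over the glass and set the thermostat

## Task

Get the tea stand ready for brewing: hook the strainer basket onto the stand's rail at its open end, slide it along under the keeper bar until it hangs in line with the collar, above the glass cup, and turn the thermostat knob until its pointer line points at the raised black mark on the scale. Do not shift or knock over the glass cup or the other glasses and the mug standing about.

Things in the scene. Friction and masses are not known exactly. Their poses are not given: they have to be found in the camera images.
- dial_knob (a point): thermostat knob: upright, round, black, 40 mm across, 30 mm tall (foot flange 45 mm across), on a flat round scale, 100 mm across, at the left front of the tea stand. Point: on its vertical turning axis, half-way up, 42.5 mm above the worktop; the scale's face is at 26 mm. Turns with the knob: +x points along the white pointer line on its top
- dial_mark (a point): the raised black mark on the rim of the scale, 12 x 5 mm and 4 mm tall, 43 mm from the knob's axis; fixed, but at another angle each time. The point is the middle of its top; +x points straight outward from the knob's axis through the mark
- rail_open (a point): the stand's level rail: steel rod 12 mm thick, 270 mm long between two posts, axis 217 mm above the worktop. Point: on its axis, mid-way along its open left part (55 mm open either side), the only part where a hook goes on from above. +y runs along the rail to the left post, -x to the stand's front. To the right a keeper bar, 8 mm thick, lies with its axis 30 mm above the rail's
- rail_mark (a point): the place on the rail's axis right below the black collar, a ring 17 mm across and 6 mm wide on the keeper bar; fixed, elsewhere along the rail each time, 110 to 170 mm from rail_open. The glass cup stands on a black warming plate straight below it. Axes as rail_open
- strainer_tab (a point): centre of the black grip tab of the tea strainer (160 g, loose, starts upright on the worktop in the strip in front of the dish rack). The tab is 12 mm thick along the point's y, 24 mm wide along x, 44 mm tall; its centre is 134 mm above the basket's underside. The round steel basket, 54 mm across and 42 mm tall, has its axis 50 mm from the tab in the +x direction, with the rail hook above it
- strainer_hook (a point): the strainer's hook: an upside-down V of two steel plates, 30 mm long along y, open downwards, 27 mm wide at its foot 9 mm below this point; its top is 16 mm above. The point is where the rail's axis lies once hung: 44 mm from the tab's centre in +x, 12 mm below it, 122 mm above the basket's underside. Hung properly, its axes agree with rail_open's (tab in front); let go, it hangs level
- glass_mid (a point): the clear glass cup, 72 mm across, 62 mm tall, loose on the warming plate under the collar; the point is its centre; its rim is 82 mm above the worktop. It stays there
- tall_glass_mid (a point): a clear flaring drinking glass, 81 mm across the top, 103 mm tall, loose, standing in front of the rail and to the right of the knob; the point is its axis, 50 mm up. It stays there
- tumbler_mid (a point): a clear straight tumbler, 65 mm across, 118 mm tall, loose, in the strip in front of the dish rack; the point is its centre. It stays there
- mug_mid (a point): a clear glass mug, 66 mm across, 92 mm with its handle, 74 mm tall, loose, upright in the strip in front of the dish rack; the point is half-way up, mid-way of the 92 mm. It stays there
- dial_pointer (a point): the outer end of the white pointer line on the knob's top, 20 mm from its axis, 57.5 mm above the worktop; turns with the knob
- strainer: the whole strainer; origin at the centre of the basket's underside, axes as strainer_tab
- dial (a joint): turn of the knob in rad, 0 to 4.71 between its stops, growing clockwise seen from above; starts between 2.4 and 3.4. The mark is always reached by turning counter-clockwise, 0.9 to 3.0 rad; within that no stop is in the way. It stays where it is left (friction about 0.04 N m)
Not all that is in view belongs to the job. Leave any red look-alike of the part that bears glass_mid alone.

How it is judged:
By the outcome, as a careful person would: the job done as asked, in the order asked, and still so for the second after the job is handed in, with the robot touching nothing.
It also fails if it takes over 72 s, if anything falls off the work surface, if the arm or the gripper's body presses on something with over 40 N, if the wrist force passes 120 N, or if a joint passes its speed limit or range.

## Robot

A 6-joint arm with a two-finger parallel gripper is mounted at the origin on a cart in front of the work surface, level with it; the furniture and walls round the work are solid. World frame = base frame: x ahead of the robot, y to its left, z up, the work surface at z = 0. Lengths are in m, angles in rad, forces in N, time in s.
With the tool pointing down it reaches from about 0.35 to 0.95 m from the base axis. Payload 17.4 kg.
Tool frame: the origin (TCP) lies midway between the tips of the shut fingers; the grasp point (between the pads) lies 19 mm behind it; y points along the fingers, x is the direction in which the jaws open and shut, and the axes are right-handed (so a half turn about y gives the same grasp; the last joint's range is limited). The gripper opens to 93 mm and grips with 3 to 60 N. Pads are 15 mm wide; open, the fingers measure 128 mm over their backs; the gripper's body (75 mm by 188 mm) begins 65 mm behind the grasp point.
Start: joints at [1.246, 0.116, 1.442, -0, 1.584, -0.038], TCP at [0.191, 0.647, 0.219] pointing down, gripper open.
Joint ranges: [-2.83, 2.83], [-0.83, 2.19], [0.07, 2.5], [-1.14, 4.28], [0.01, 3], [-2.97, 2.97]. Speed limits (rad/s): [1.89, 1.89, 2.22, 3.14, 3.14, 3.14].

## Interface

Orientations are given as a unit quaternion [x, y, z, w].
In Python, from workcell import status, grab_frame, get_calibration, bot gives the robot as it stands. The module is installed in compiled form; this text tells all that it offers.
- The arm moves only by the tool drive_tool, never from a script. Its argument "plan" is text: rows parted by semicolons, each of 7 numbers parted by spaces: the shift along the tool's x, y, z in mm, then the turn, a rotation vector about the tool's x, y, z in rad, then the opening in per cent of the stroke, from 0 (shut) to 100 (fully open). A call has 1 to 8 rows; each row shifts and turns the pose as measured when the row begins, along the tool's axes as they then stand; what a row does not reach is not made up. A row lasts 1/10 s, in which the tool goes at most 50 mm and 8.59 degrees, less where a joint would pass 70% of its speed; a pose out of reach is approached as far as the arm can. A call with a gripper value outside its range is refused whole. The fingers move at their own pace and stop on an object; "force" is the grip in N (left out, the last holds). Time passes only in rows, so rows that do not move let the fingers close. It gives the time, the measured TCP pose, the force and the opening at its end, in the units of the state.
- status.sense(): the state, without advancing time (a new reading comes with each control period).
- grab_frame(name): name is "scene" or "side" or "wrist"; returns the picture (420x560x3 uint8, red, green, blue); there is no depth.
- get_calibration(name): a dict with "intrinsics" (3x3 intrinsics, pixels), "extrinsics" (4x4, takes a point from camera to world coordinates). Camera axes: x right, y up, looking along -z (the intrinsics and any distortion apply to the point x, -y, -z); pixel columns grow to the right and rows downward; lengths in m; the calibration is good to about 2 mm. A picture is of the moment at which its call begins: read the wrist's pose just before it. get_calibration takes no time and is no camera call; for the wrist camera it gives the pose at the moment of the call.
- bot.close_job(): hands the job in, once; it reports no verdict.
The state is a dict: "time_s": time; "joint_pos": joint angles; "qvel": joint speeds; "effort": joint torques, N m; "tcp_pos": TCP position; "tcp_rot": TCP orientation; "ft_force": force on the tool from outside, world axes, zero at the start; "moment": the same for the moment, N m; "width": finger opening in m.
Only numpy, scipy, OpenCV 4.12 (cv2) and the standard library are available. Lean on these libraries where they do the work, as an engineer would, in place of code of your own. Each camera call takes 0.05 s, during which the arm holds its last target. There are 200 camera calls.

## Working session

There is one attempt and no reset: what is moved stays moved. The work goes in short steps, Python scripts to look and compute and a tool call to move; the robot and the scene stay as the last step left them, time stands still between calls to the robot, and variables do not carry over. Pictures are saved under pics/ and viewed, about 8 in all and at most 12, crops included, and the job is handed in when it is done.

Besides the shell and the picture viewer there is one more tool, called after "Call:" as name(argument=value, ...), one argument or row to a line, values as JSON. drive_tool: Moves the arm, as the interface text tells. Its arguments: {"type":"object","properties":{"plan":{"type":"string"},"force":{"type":"number"}},"required":["plan"]}

```bash
mkdir -p pics; cat > h.py <<'E'
import numpy as np, cv2, json
from workcell import status, grab_frame, get_calibration, bot
from scipy.spatial.transform import Rotation as R
def snap(n,f):
    c=get_calibration(n); im=grab_frame(n)[:,:,::-1].copy(); cv2.imwrite(f'pics/{f}.png',im)
    np.savez(f'pics/{f}.npz',K=c['intrinsics'],E=c['extrinsics'],d=np.array(c.get('distortion',np.zeros(5)),float)); return im
def ray(f,u,v):
    z=np.load(f'pics/{f}.npz'); p=cv2.undistortPoints(np.array([[[u,v]]],float),z['K'],z['d'])[0,0]
    E=z['E']; d=E[:3,:3]@np.array([p[0],-p[1],-1]); return E[:3,3],d
def onz(f,u,v,z):
    o,d=ray(f,u,v); return o+d*(z-o[2])/d[2]
def tri(*obs):
    A=0;b=0
    for f,u,v in obs:
        o,d=ray(f,u,v); d=d/np.linalg.norm(d); P=np.eye(3)-np.outer(d,d); A=A+P; b=b+P@o
    x=np.linalg.solve(A,b); 
    return x,[np.linalg.norm(np.cross(x-ray(*o)[0],ray(*o)[1]/np.linalg.norm(ray(*o)[1]))) for o in obs]
def proj(f,p):
    z=np.load(f'pics/{f}.npz');E=z['E'];c=E[:3,:3].T@(np.array(p)-E[:3,3]);c=c*[1,-1,-1]
    return cv2.projectPoints(c[None],np.zeros(3),np.zeros(3),z['K'],z['d'])[0][0,0]
E
python3 - <<'E'
from h import *
for n in('scene','side','wrist'):
    c=get_calibration(n); print(n,list(c),np.round(c['intrinsics'],1).tolist(),np.round(c['extrinsics'],3).tolist(), {k:v for k,v in c.items() if k not in('intrinsics','extrinsics')})
    snap(n,n+'0')
s=status.sense();print(s)
E
```

```text
scene ['intrinsics', 'extrinsics'] [[511.8, 0.0, 273.7], [0.0, 511.8, 208.4], [0.0, 0.0, 1.0]] [[0.502, 0.537, -0.678, -0.657], [-0.865, 0.327, -0.381, -0.717], [0.017, 0.777, 0.629, 1.236], [0.0, 0.0, 0.0, 1.0]] {}
side ['intrinsics', 'extrinsics'] [[526.0, 0.0, 277.9], [0.0, 526.0, 214.2], [0.0, 0.0, 1.0]] [[0.965, 0.104, -0.239, 0.145], [-0.261, 0.386, -0.885, -1.368], [-0.0, 0.917, 0.4, 0.73], [0.0, 0.0, 0.0, 1.0]] {}
wrist ['intrinsics', 'extrinsics'] [[337.8, 0.0, 278.6], [0.0, 337.8, 205.8], [0.0, 0.0, 1.0]] [[0.283, -0.926, -0.248, 0.122], [0.959, 0.274, 0.074, 0.667], [-0.0, -0.259, 0.966, 0.384], [0.0, 0.0, 0.0, 1.0]] {}
{'time_s': 0.15, 'joint_pos': array([ 1.24616921e+00,  1.16365770e-01,  1.44206938e+00,  6.58285167e-06,
        1.58399750e+00, -3.78062901e-02]), 'qvel': array([-0.00057271, -0.00052355, -0.00136009, -0.00207422,  0.00228701,
        0.00077591]), 'effort': array([ 6.07844486e-04, -7.21760631e+01, -6.22949481e+01,  7.81258196e-02,
        2.26666254e-02, -8.71088946e-05]), 'tcp_pos': array([0.19092634, 0.64728858, 0.21810788]), 'tcp_rot': array([ 0.56649357,  0.42316175, -0.42365321, -0.56615998]), 'ft_force': array([-0.32572552, -0.01976376,  0.54559338]), 'moment': array([0.01473265, 0.0678796 , 0.09613511]), 'width': 0.09336662174740706}
```

View pics/scene0.png

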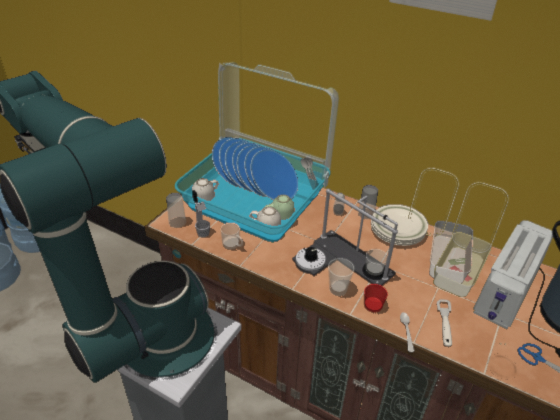

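View pics/side0.png

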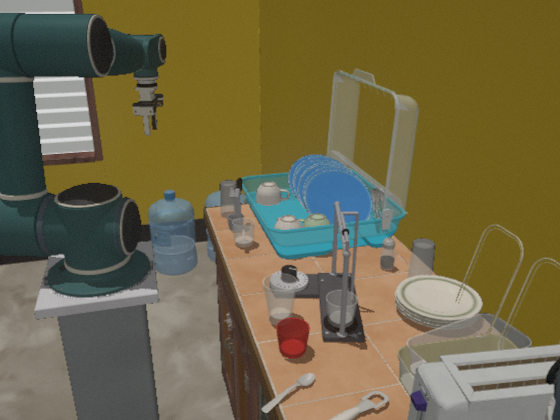

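The scene view shows the strainer at about (200,215), the tumbler at (176,210) and the mug at (232,236). The knob is at (311,257), the rail runs (327,192)–(395,215), the tall glass is at (341,277), the glass cup at (374,265) and the red look-alike at (375,298). The only tab candidate is the black upright tab at (195,197); the black knob at (311,252) is a separate part. Next I'll take close crops.

```bash
python3 - <<'E'
from h import *
a=cv2.imread('pics/scene0.png');b=cv2.imread('pics/side0.png')
def c(im,x,y,w,h,W,H): 
    return cv2.resize(im[y:y+h,x:x+w],(W,H),interpolation=cv2.INTER_CUBIC)
# scene strainer 160..260 x 175..250 x4 ; scene stand 285..405, 180..300
o=np.zeros((600,800,3),np.uint8)
o[:300,:400]=c(a,155,180,100,75,400,300)
o[300:,:400]=c(b,210,170,100,75,400,300)
o[:300,400:]=c(a,290,180,120,90,400,300)
o[300:,400:]=c(b,250,195,160,120,400,300)
cv2.imwrite('pics/crop1.png',o)
E
```

```text
(no output)
```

View pics/crop1.png

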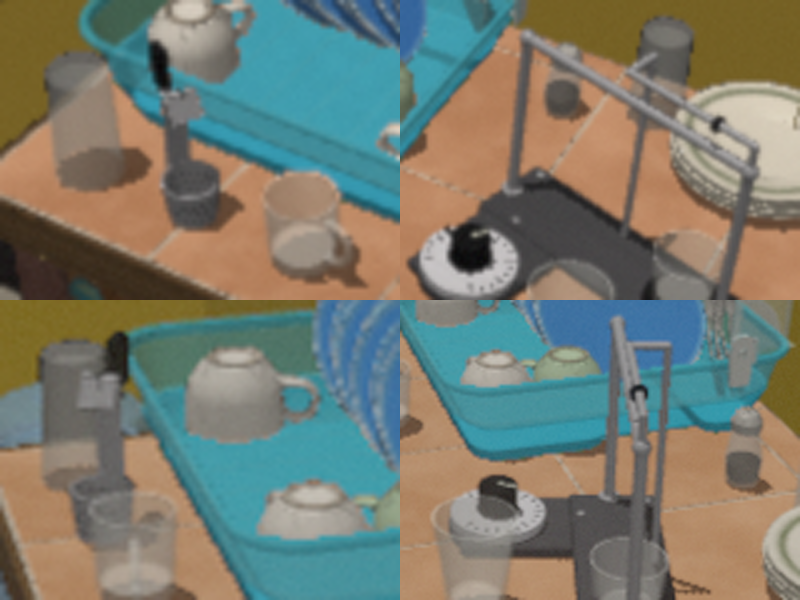

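The crops show the real strainer tab at scene (194.8,196.5) and side (239.3,182.8). Rail ends are scene (328,191.4)/(395,231) and side (336.4,204)/(346,251). The collar is at scene (385,217) and side (345.6,232).

```bash
python3 - <<'E'
from h import *
np.set_printoptions(precision=4,suppress=True)
t=lambda n,a,b:print(n,*tri(('scene0',)+a,('side0',)+b))
t('tab',(194.75,196.5),(239.25,182.75))
t('hook top',(200.75,205),(234.5,191))
t('L',(328.1,191.4),(336.4,204.2)); t('R',(395,231),(346,251)); t('collar',(385.1,217.2),(345.6,232.2))
print('L,R z.217',onz('scene0',328.1,191.4,.217),onz('side0',336.4,204.2,.217),onz('scene0',395,231,.217),onz('side0',346,251,.217))
print('collar z.247',onz('scene0',385.1,217.2,.247),onz('side0',345.6,232.2,.247))
print('basket rim', onz('scene0',155+191/4,180+180/4,.042),onz('side0',210+103/4,170+188/4,.042))
print('basket foot centre?',onz('scene0',155+193/4,180+210/4,.005))
print('scale',onz('scene0',290+68/3.333,180+258/3.333,.026),onz('side0',250+97/2.5,195+213/2.5,.026))
print('tumbler top',onz('scene0',155+78/4,180+65/4,.118))
print('mug top',onz('scene0',155+303/4,180+200/4,.074),'mug handle',onz('scene0',155+345/4,180+240/4,.037))
print('tall glass top',onz('scene0',341,268,.103), onz('side0',281,283,.103))
E
```

```text
tab [0.4423 0.2192 0.1381] [np.float64(0.0021170415984062218), np.float64(0.002117041598406139)]
hook top [0.4199 0.1781 0.1292] [np.float64(0.0004357155457196917), np.float64(0.000435715545719718)]
L [ 0.613  -0.2079  0.2163] [np.float64(0.00030167482417951694), np.float64(0.00030167482417938884)]
R [ 0.5338 -0.4675  0.2221] [np.float64(0.0016639438005237584), np.float64(0.0016639438005237614)]
collar [ 0.5489 -0.4263  0.2458] [np.float64(0.0002993351114943679), np.float64(0.00029933511149446694)]
L,R z.217 [ 0.6116 -0.2084  0.217 ] [ 0.6128 -0.2089  0.217 ] [ 0.5373 -0.4668  0.217 ] [ 0.5397 -0.4558  0.217 ]
collar z.247 [ 0.5469 -0.4268  0.247 ] [ 0.5483 -0.4282  0.247 ]
basket rim [0.4171 0.175  0.042 ] [0.4192 0.1696 0.042 ]
basket foot centre? [0.4179 0.1766 0.005 ]
scale [ 0.4839 -0.2209  0.026 ] [ 0.4816 -0.2306  0.026 ]
tumbler top [0.4233 0.2967 0.118 ]
mug top [0.4167 0.0539 0.074 ] mug handle [0.4263 0.0183 0.037 ]
tall glass top [ 0.4186 -0.3545  0.103 ] [ 0.424  -0.3623  0.103 ]
```

View pics/wrist0.png

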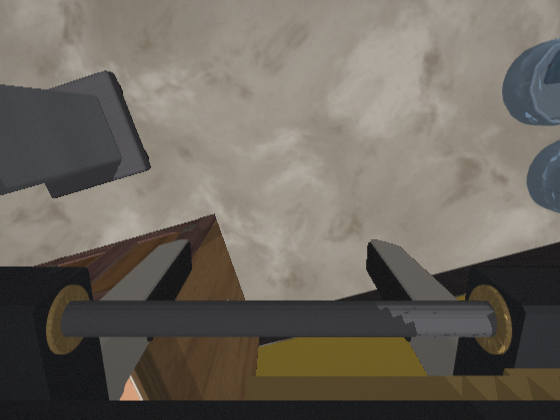

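Tool yaw works out as φ = q1 − q6. I'll write a planning helper, then approach with tool x along the strainer's +y.

```bash
cat >> h.py <<'E'
from scipy.spatial.transform import Slerp
def plan(p,yaw,n,op,gain=1.0):
    """rows from the present pose to TCP p with tool down and tool x at yaw"""
    s=status.sense(); p0=s['tcp_pos']; r0=R.from_quat(s['tcp_rot'])
    c,q=np.cos(yaw),np.sin(yaw); x=np.array([c,q,0]);y=np.array([0,0,-1.]);z=np.cross(x,y)
    r1=R.from_matrix(np.c_[x,y,z]); rv=(r0.inv()*r1).as_rotvec()
    rows=[]
    for i in range(n):
        ri=r0*R.from_rotvec(rv*i/n)
        d=ri.inv().apply((np.array(p)-p0)/n)*1000*gain
        rows.append(' '.join('%.1f'%v for v in d)+' '+' '.join('%.3f'%v for v in rv/n*gain)+' %g'%op)
    x0=r0.as_matrix()[:,0]
    print('t',round(s['time_s'],2),'tcp',np.round(p0,4),'yaw',round(np.arctan2(x0[1],x0[0]),3),'q1,q6',s['joint_pos'][[0,5]].round(2),'w',round(s['width'],4),'F',s['ft_force'].round(1))
    for i in range(0,n,8): print('; '.join(rows[i:i+8]))
E
python3 -c "
from h import *
plan([.442,.219,.25],-.49,16,50)"
```

```text
t 0.15 tcp [0.1909 0.6473 0.2181] yaw 1.284 q1,q6 [ 1.25 -0.04] w 0.0934 F [-0.3 -0.   0.5]
-21.2 -2.0 -22.6 0.000 0.111 -0.000 50; -18.6 -2.0 -24.8 0.000 0.111 -0.000 50; -15.7 -2.0 -26.7 0.000 0.111 -0.000 50; -12.7 -2.0 -28.3 0.000 0.111 -0.000 50; -9.5 -2.0 -29.5 0.000 0.111 -0.000 50; -6.1 -2.0 -30.4 0.000 0.111 -0.000 50; -2.7 -2.0 -30.9 0.000 0.111 -0.000 50; 0.7 -2.0 -31.0 0.000 0.111 -0.000 50
4.1 -2.0 -30.8 0.000 0.111 -0.000 50; 7.5 -2.0 -30.1 0.000 0.111 -0.000 50; 10.8 -2.0 -29.1 0.000 0.111 -0.000 50; 13.9 -2.0 -27.7 0.000 0.111 -0.000 50; 16.9 -2.0 -26.0 0.000 0.111 -0.000 50; 19.7 -2.0 -24.0 0.000 0.111 -0.000 50; 22.2 -2.0 -21.7 0.000 0.111 -0.000 50; 24.5 -2.0 -19.1 0.000 0.111 -0.000 50
```

Call:
drive_tool(
  plan="-21 -2 -23 0 0.111 0 50; -19 -2 -25 0 0.111 0 50; -16 -2 -27 0 0.111 0 50; -13 -2 -28 0 0.111 0 50; -10 -2 -30 0 0.111 0 50; -6 -2 -30 0 0.111 0 50; -3 -2 -31 0 0.111 0 50; 1 -2 -31 0 0.111 0 50",
  force=30,
)

```text
time_s: 0.95
tcp_pos: [0.3153, 0.4242, 0.2312]
tcp_rot: [0.697, 0.128, -0.131, -0.694]
ft_force: [0.0, 0.7, -0.7]
width: 0.0466
```

Call:
drive_tool(
  plan="4 -2 -31 0 0.111 0 50; 8 -2 -30 0 0.111 0 50; 11 -2 -29 0 0.111 0 50; 14 -2 -28 0 0.111 0 50; 17 -2 -26 0 0.111 0 50; 20 -2 -24 0 0.111 0 50; 22 -2 -22 0 0.111 0 50; 25 -2 -19 0 0.111 0 50",
)

```text
time_s: 1.75
tcp_pos: [0.4347, 0.1938, 0.2479]
tcp_rot: [0.682, -0.195, 0.194, -0.678]
ft_force: [-0.2, -0.3, 0.2]
width: 0.0464
```

```bash
python3 -c "
from h import *
plan([.442,.219,.22],-.49,4,50)"
```

```text
t 1.75 tcp [0.4347 0.1938 0.2479] yaw -0.558 q1,q6 [0.37 0.93] w 0.0464 F [-0.2 -0.3  0.2]
-1.8 6.9 6.3 0.002 -0.017 0.000 50; -1.7 6.9 6.4 0.002 -0.017 0.000 50; -1.6 7.0 6.4 0.002 -0.017 0.000 50; -1.5 7.0 6.4 0.002 -0.017 0.000 50
```

Call:
drive_tool(
  plan="-2 7 7 0 -0.017 0 50; -2 7 7 0 -0.017 0 50; -2 7 6 0 -0.017 0 50; -1 7 5 0 -0.017 0 50; 0 0 0 0 0 0 50",
)

```text
time_s: 2.25
tcp_pos: [0.4421, 0.2191, 0.217]
tcp_rot: [0.689, -0.172, 0.17, -0.684]
ft_force: [-0.7, 0.4, 0.5]
width: 0.0463
```

```bash
python3 -c "
from h import *
s=status.sense();print(s['tcp_pos'],s['qvel'].round(3))
snap('wrist','w1')"
```

```text
[0.44214535 0.21905839 0.217001  ] [ 0.014 -0.004 -0.007 -0.001  0.009  0.003]
```

View pics/w1.png

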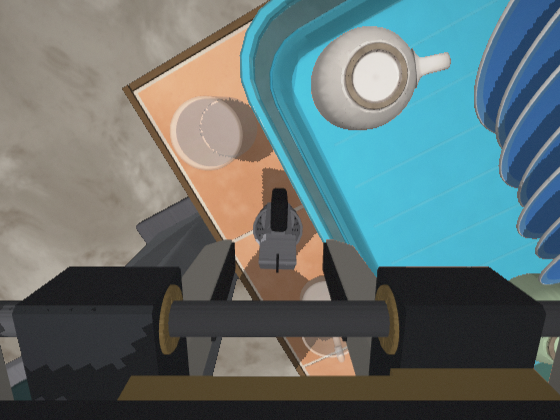

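The wrist view shows the black tab at columns 272–288, rows 188–230, the hook below it at (277,252), and the tumbler at (206,132). I'll check these against the projected estimate.

```bash
python3 - <<'E'
from h import *
im=cv2.imread('pics/w1.png')
m=((im.max(2)<45)*255).astype(np.uint8)[175:245,262:300]
ys,xs=np.nonzero(m); 
for v in range(175,245,4): 
    r=np.nonzero(m[v-175])[0]; print(v, (r.min()+262,r.max()+262) if len(r) else None)
for z in(.112,.156): print(z,proj('w1',[.4423,.2192,z]))
for du in (188,230): print(du,onz('w1',280,du,.156),onz('w1',280,du,.112))
for v in (243,265): print('hook',v,onz('w1',277,v,.138),onz('w1',277,v,.113))
print('basket rim c',onz('w1',277,226,.042))
E
```

```text
175 None
179 None
183 None
187 None
191 (np.int64(273), np.int64(285))
195 (np.int64(272), np.int64(286))
199 (np.int64(272), np.int64(286))
203 (np.int64(271), np.int64(287))
207 (np.int64(271), np.int64(287))
211 (np.int64(271), np.int64(287))
215 (np.int64(271), np.int64(286))
219 (np.int64(271), np.int64(286))
223 (np.int64(271), np.int64(286))
227 (np.int64(271), np.int64(286))
231 (np.int64(279), np.int64(282))
235 None
239 None
243 None
0.112 [278.51710087 202.77299168]
0.156 [278.43689648 218.9193936 ]
188 [0.45366983 0.2383184  0.156     ] [0.44924138 0.22968073 0.112     ]
230 [0.43941256 0.21140239 0.156     ] [0.43221244 0.19753213 0.112     ]
hook 243 [0.42943082 0.19740512 0.138     ] [0.4246199  0.18867268 0.113     ]
hook 265 [0.42070155 0.18101919 0.138     ] [0.41499746 0.17061015 0.113     ]
basket rim c [0.42004756 0.18093687 0.042     ]
```

```bash
python3 -c "
from h import *
plan([.444,.2205,.119],-.49,4,50)"
```

```text
t 2.3 tcp [0.4422 0.2189 0.2175] yaw -0.489 q1,q6 [0.41 0.9 ] w 0.0465 F [ 0.6  0.4 -0.5]
0.2 24.6 0.7 0.002 0.000 -0.000 50; 0.2 24.6 0.7 0.002 0.000 -0.000 50; 0.2 24.6 0.7 0.002 0.000 -0.000 50; 0.2 24.6 0.6 0.002 0.000 -0.000 50
```

Call:
drive_tool(
  plan="0 25 1 0.002 0 0 50; 0 25 1 0.002 0 0 50; 0 25 0 0.002 0 0 50; 0 23 0 0 0 0 50; 0 0 0 0 0 0 0; 0 0 0 0 0 0 0; 0 0 0 0 0 0 0; 0 0 0 0 0 0 0",
  force=40,
)

```text
time_s: 3.1
tcp_pos: [0.4432, 0.2234, 0.1216]
tcp_rot: [-0.686, 0.168, -0.171, 0.688]
ft_force: [-0.5, -0.3, 0.3]
width: 0.0186
```

Call:
drive_tool(
  plan="0 0 0 0 0 0 0; 0 0 0 0 0 0 0; 0 0 0 0 0 0 0; 0 -10 0 0 0 0 0; 0 -20 0 0 0 0 0; 0 -30 0 0 0 0 0; 0 -40 0 0 0 0 0; 0 -40 0 0 0 0 0",
)

```text
time_s: 3.9
tcp_pos: [0.4409, 0.2223, 0.2652]
tcp_rot: [0.687, -0.169, 0.169, -0.686]
ft_force: [0.2, 1.2, -1.1]
width: 0.0117
```

The strainer is gripped at 11.7 mm opening. On the table the TCP stood at z = 0.1216, so the hook point is level with the TCP. From the triangulation the rail yaw is about −0.285, rail_open ≈ (0.5957, −0.2641) and rail_mark ≈ (0.5477, −0.428). I'll carry the strainer to just in front of the rail.

```bash
python3 -c "
from h import *
plan([.4844,-.2315,.268],1.285,16,0,.96)"
```

```text
t 3.9 tcp [0.4409 0.2223 0.2652] yaw -0.483 q1,q6 [0.42 0.9 ] w 0.0117 F [ 0.2  1.2 -1.1]
15.0 -0.1 -22.9 0.000 -0.106 -0.000 0; 12.3 -0.1 -24.4 0.000 -0.106 -0.000 0; 9.6 -0.1 -25.6 0.000 -0.106 -0.000 0; 6.7 -0.1 -26.5 0.000 -0.106 -0.000 0; 3.7 -0.1 -27.1 0.000 -0.106 -0.000 0; 0.7 -0.1 -27.3 0.000 -0.106 -0.000 0; -2.3 -0.2 -27.3 0.000 -0.106 -0.000 0; -5.3 -0.2 -26.8 0.000 -0.106 -0.000 0
-8.2 -0.2 -26.1 0.000 -0.106 -0.000 0; -11.1 -0.2 -25.0 0.000 -0.106 -0.000 0; -13.7 -0.2 -23.7 0.000 -0.106 -0.000 0; -16.3 -0.2 -22.0 0.000 -0.106 -0.000 0; -18.6 -0.2 -20.1 0.000 -0.106 -0.000 0; -20.7 -0.2 -17.9 0.000 -0.106 -0.000 0; -22.5 -0.2 -15.5 0.000 -0.106 -0.000 0; -24.1 -0.2 -12.9 0.000 -0.106 -0.000 0
```

Call:
drive_tool(
  plan="15 0 -23 0 -0.106 0 0; 12 0 -24 0 -0.106 0 0; 10 0 -26 0 -0.106 0 0; 7 0 -26 0 -0.106 0 0; 4 0 -27 0 -0.106 0 0; 1 0 -27 0 -0.106 0 0; -2 0 -27 0 -0.106 0 0; -5 0 -27 0 -0.106 0 0",
)

```text
time_s: 4.7
tcp_pos: [0.4633, 0.0007, 0.2788]
tcp_rot: [-0.693, -0.145, 0.136, 0.693]
ft_force: [-0.4, 0.2, -2.4]
width: 0.0117
```

Call:
drive_tool(
  plan="-8 0 -26 0 -0.106 0 0; -11 0 -25 0 -0.106 0 0; -14 0 -24 0 -0.106 0 0; -16 0 -22 0 -0.106 0 0; -19 0 -20 0 -0.106 0 0; -21 0 -18 0 -0.106 0 0; -22 0 -15 0 -0.106 0 0; -24 0 -13 0 -0.106 0 0",
)

```text
time_s: 5.5
tcp_pos: [0.4826, -0.2266, 0.2852]
tcp_rot: [0.569, 0.429, -0.419, -0.563]
ft_force: [0.6, -0.5, -2.0]
width: 0.0115
```

```bash
python3 -c "
from h import *
plan([.4844,-.2315,.262],1.285,3,0)"
```

```text
t 5.5 tcp [ 0.4826 -0.2266  0.2852] yaw 1.285 q1,q6 [-0.49 -1.78] w 0.0115 F [ 0.6 -0.5 -2. ]
-1.5 7.7 -0.9 0.005 -0.000 0.002 0; -1.4 7.7 -1.0 0.005 -0.000 0.002 0; -1.4 7.7 -1.0 0.005 -0.000 0.002 0
```

Call:
drive_tool(
  plan="-1 8 -1 0.005 0 0.002 0; -1 8 -1 0.005 0 0.002 0; -1 7 -1 0.005 0 0.002 0; 0 0 0 0 0 0 0",
)

```text
time_s: 5.9
tcp_pos: [0.4846, -0.2321, 0.2618]
tcp_rot: [-0.566, -0.423, 0.423, 0.567]
ft_force: [0.5, 0.2, -1.7]
width: 0.0121
```

```bash
python3 - <<'E'
from h import *
s=status.sense();print(s['tcp_pos'],R.from_quat(s['tcp_rot']).as_matrix().round(3))
for n in('scene','side','wrist'): snap(n,n+'2')
a=cv2.imread('pics/scene2.png');b=cv2.imread('pics/side2.png');w=cv2.imread('pics/wrist2.png')
c=lambda im,x,y,w,h:cv2.resize(im[y:y+h,x:x+w],(400,300),interpolation=cv2.INTER_CUBIC)
o=np.zeros((600,800,3),np.uint8)
o[:300,:400]=c(a,285,170,120,90); o[:300,400:]=c(b,250,180,120,90); o[300:,:400]=cv2.resize(w,(400,300)); o[300:,400:]=c(w,180,180,200,150)
cv2.imwrite('pics/crop2.png',o)
E
```

```text
[ 0.48455093 -0.23209738  0.26175195] [[ 0.284 -0.002 -0.959]
 [ 0.959  0.001  0.284]
 [ 0.    -1.     0.002]]
```

View pics/crop2.png

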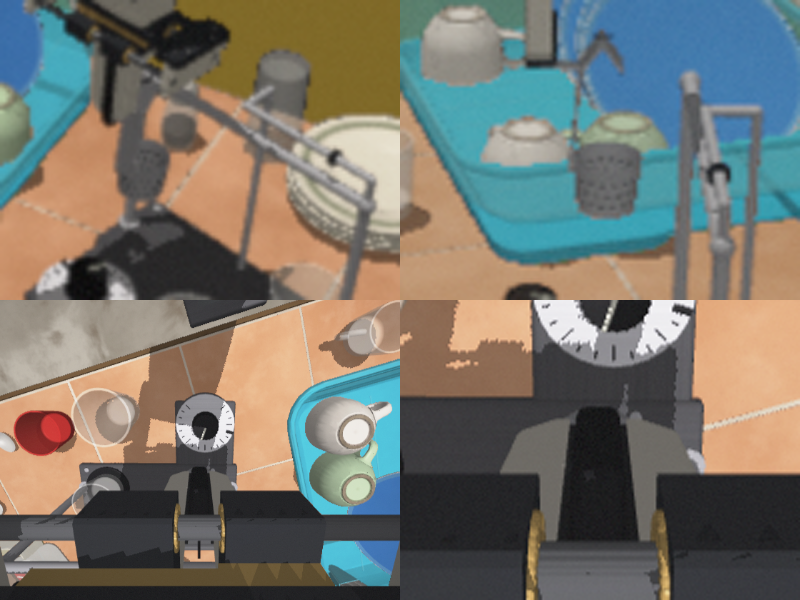

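The side view shows the hook apex at about (310,191.4) and the rail's left end at (337,204). The wrist view shows the dial with the black mark near (318,185) and the white pointer near (285,190). Next I'll compare the predicted hook position with the image.

```bash
python3 - <<'E'
from h import *
np.set_printoptions(precision=4,suppress=True)
s=status.sense();p=s['tcp_pos']; xr=np.array([.9597,-.2811,0]); yr=np.array([.2811,.9597,0])
for k in(.042,.044,.046,.048):
    print(k,proj('side2',p+xr*k+[0,0,.016]),proj('scene2',p+xr*k+[0,0,.016]))
L=np.array([.612,-.2084,.217])
for q in(0,.058,.2288,.27): print('rail',q,proj('side2',L-yr*q),proj('scene2',L-yr*q))
print('keeper',proj('side2',L-yr*.2288+[0,0,.03]),proj('scene2',L-yr*.2288+[0,0,.03]))
print('basket c rim',proj('side2',p+xr*.052-[0,0,.08]),proj('scene2',p+xr*.052-[0,0,.08]))
# enlarged side for hook measuring
im=cv2.imread('pics/side2.png');cv2.imwrite('pics/crop3.png',cv2.resize(im[180:260,295:375],(600,600),interpolation=cv2.INTER_CUBIC))
E
```

```text
0.042 [308.5891 189.3113] [328.1708 193.3683]
0.044 [309.4213 189.3174] [328.6019 193.1046]
0.046 [310.2536 189.3235] [329.0324 192.8412]
0.048 [311.0859 189.3297] [329.4622 192.5782]
rail 0 [336.0557 204.1605] [328.1432 191.3447]
rail 0.058 [337.9576 213.2032] [341.5045 199.318 ]
rail 0.2288 [344.5953 244.7616] [384.0473 224.7052]
rail 0.27 [346.4806 253.7247] [395.0932 231.2968]
keeper [345.3077 232.1824] [385.5579 217.1948]
basket c rim [311.7281 225.5852] [327.7483 215.8192]
```

View pics/crop3.png

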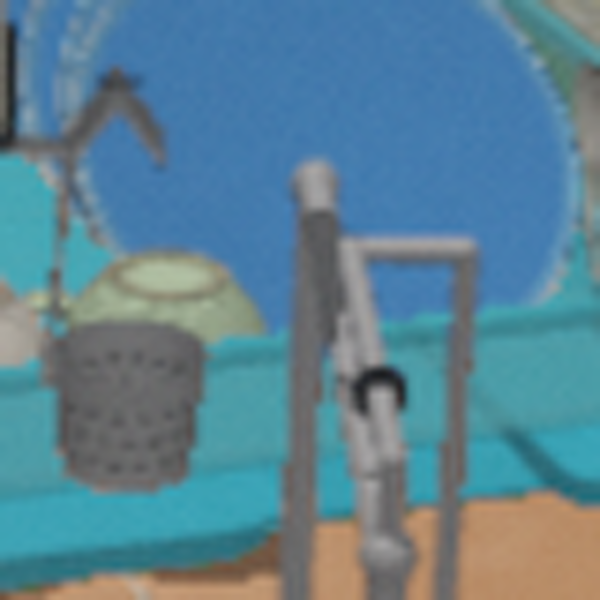

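The hook apex at (310.7,189.6) fits an offset of 47 mm from the TCP and the expected height. The rail looks about 1.5 mm further in +x. Now I'll move over the rail.

```bash
python3 -c "
from h import *
plan([.5520,-.2513,.259],1.285,4,0)"
```

```text
t 6.05 tcp [ 0.4848 -0.2322  0.2632] yaw 1.284 q1,q6 [-0.49 -1.78] w 0.0119 F [-0.  -0.5 -1.7]
0.2 1.1 -17.5 0.000 -0.000 0.000 0; 0.2 1.1 -17.5 0.000 -0.000 0.000 0; 0.2 1.1 -17.5 0.000 -0.000 0.000 0; 0.2 1.1 -17.5 0.000 -0.000 0.000 0
```

Call:
drive_tool(
  plan="0 1 -17 0 0 0 0; 0 1 -18 0 0 0 0; 0 1 -17 0 0 0 0; 0 1 -16 0 0 0 0; 0 0 0 0 0 0 0",
)

```text
time_s: 6.55
tcp_pos: [0.5526, -0.2501, 0.2624]
tcp_rot: [0.568, 0.424, -0.423, -0.565]
ft_force: [-1.1, -1.3, -0.9]
width: 0.0121
```

```bash
python3 - <<'E'
from h import *
s=status.sense();print(s['tcp_pos'],s['ft_force'])
for n in('scene','side'): snap(n,n+'3')
a=cv2.imread('pics/scene3.png');b=cv2.imread('pics/side3.png')
o=np.hstack([cv2.resize(a[175:235,310:370],(390,390),interpolation=cv2.INTER_CUBIC),cv2.resize(b[180:240,310:370],(390,390),interpolation=cv2.INTER_CUBIC)])
cv2.imwrite('pics/crop4.png',o)
E
```

```text
[ 0.55261404 -0.25007104  0.26238826] [-1.13871212 -1.34945878 -0.87164298]
```

View pics/crop4.png

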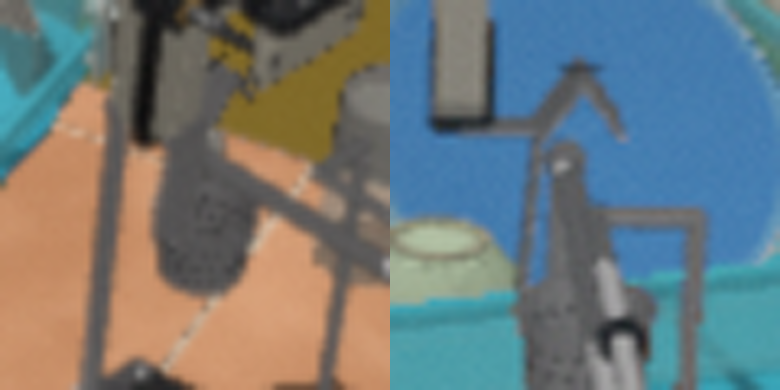

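The side view shows the hook apex at (338.9,190.5), straddling the rail line (about 338.8 at that spot) to within 2 mm. I'll nudge 1.5 mm in +x and lower it.

Call:
drive_tool(
  plan="-1 8 -1.5 0 0 0 0; 0 10 0 0 0 0 0; 0 10 0 0 0 0 0; 0 8 0 0 0 0 0; 0 5 0 0 0 0 0; 0 0 0 0 0 0 0",
)

```text
time_s: 7.25
tcp_pos: [0.5511, -0.2508, 0.2188]
tcp_rot: [0.568, 0.425, -0.422, -0.564]
ft_force: [2.6, -0.4, 0.1]
width: 0.0117
```

```bash
python3 -c "
from h import *
plan([.5532,-.2513,.217],1.285,1,0)"
```

```text
t 7.25 tcp [ 0.5511 -0.2508  0.2188] yaw 1.284 q1,q6 [-0.47 -1.75] w 0.0117 F [ 2.6 -0.4  0.1]
0.1 1.8 -2.1 0.006 -0.001 -0.001 0
```

Call:
drive_tool(
  plan="0 1 -2 0.004 0 0 0; 0 1.5 -1 0 0 0 0; 0 0 0 0 0 0 0",
)

```text
time_s: 7.55
tcp_pos: [0.553, -0.2515, 0.2185]
tcp_rot: [0.567, 0.423, -0.424, -0.566]
ft_force: [-0.9, 0.4, -2.3]
width: 0.0118
```

```bash
python3 - <<'E'
from h import *
plan([.5532,-.2513,.217],1.285,1,0)
b=snap('side','side4'); cv2.imwrite('pics/crop5.png',cv2.resize(b[180:260,300:380],(600,600),interpolation=cv2.INTER_CUBIC))
E
```

```text
t 7.55 tcp [ 0.553  -0.2515  0.2185] yaw 1.284 q1,q6 [-0.47 -1.75] w 0.0118 F [-0.9  0.4 -2.3]
0.2 1.5 -0.1 -0.000 -0.001 -0.001 0
```

View pics/crop5.png

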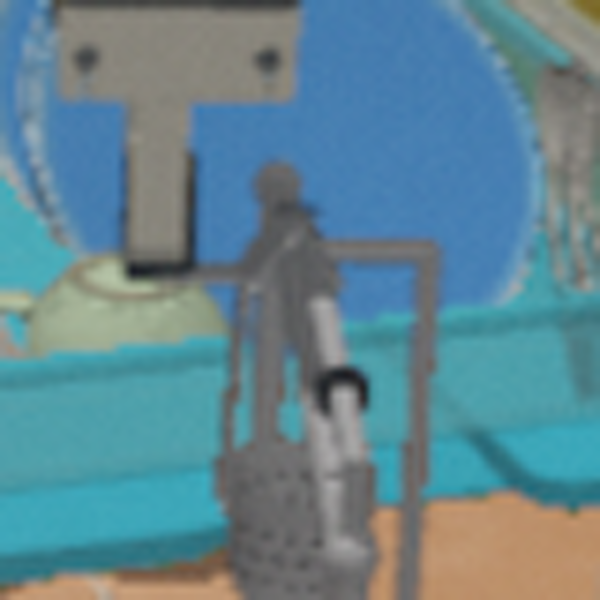

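The hook straddles the rail and is about 1.5 mm above its seat. I'll slide it along, −x in tool axes.

Call:
drive_tool(
  plan="-8 0.5 0 0 0 0 0; -12 0 0 0 0 0 0; -12 0 0 0 0 0 0; -12 0 0 0 0 0 0; -12 0 0 0 0 0 0; -12 0 0 0 0 0 0; -6 0 0 0 0 0 0; 0 0 0 0 0 0 0",
)

```text
time_s: 8.4
tcp_pos: [0.5304, -0.3261, 0.2181]
tcp_rot: [-0.565, -0.424, 0.424, 0.567]
ft_force: [-1.7, 3.1, 1.4]
width: 0.0119
```

```bash
python3 -c "
from h import *
plan([.5074,-.4125,.217],1.285,8,0)"
```

```text
t 8.4 tcp [ 0.5304 -0.3261  0.2181] yaw 1.285 q1,q6 [-0.59 -1.88] w 0.0119 F [-1.7  3.1  1.4]
-11.2 0.1 -0.3 -0.000 0.000 0.000 0; -11.2 0.1 -0.3 -0.000 0.000 0.000 0; -11.2 0.1 -0.3 -0.000 0.000 0.000 0; -11.2 0.1 -0.3 -0.000 0.000 0.000 0; -11.2 0.1 -0.3 -0.000 0.000 0.000 0; -11.2 0.1 -0.3 -0.000 0.000 0.000 0; -11.2 0.1 -0.3 -0.000 0.000 0.000 0; -11.2 0.1 -0.3 -0.000 0.000 0.000 0
```

Call:
drive_tool(
  plan="-11 0 0.3 0 0 0 0; -11 0 0.2 0 0 0 0; -11 0 0.2 0 0 0 0; -11 0 0.2 0 0 0 0; -11 0 0.2 0 0 0 0; -11 0 0.2 0 0 0 0; -9 0 0 0 0 0 0; 0 0 0 0 0 0 0",
)

```text
time_s: 9.2
tcp_pos: [0.5064, -0.4046, 0.2176]
tcp_rot: [-0.565, -0.423, 0.424, 0.567]
ft_force: [0.3, -0.5, -1.8]
width: 0.0118
```

```bash
python3 - <<'E'
from h import *
plan([.5026,-.4146,.217],1.285,1,0)
s=status.sense();p=s['tcp_pos']
for n in('scene','side'): snap(n,n+'5')
xr=np.array([.9597,-.2811,0]); yr=np.array([.2811,.9597,0])
for y in(-.015,0,.015): print(proj('scene5',p+xr*.047+yr*y+[0,0,.016]),proj('side5',p+xr*.047+yr*y+[0,0,.016]))
a=cv2.imread('pics/scene5.png');b=cv2.imread('pics/side5.png')
o=np.hstack([cv2.resize(a[195:255,350:410],(390,390),interpolation=cv2.INTER_CUBIC),cv2.resize(b[205:265,310:370],(390,390),interpolation=cv2.INTER_CUBIC)])
cv2.imwrite('pics/crop6.png',o)
E
```

```text
t 9.2 tcp [ 0.5064 -0.4046  0.2176] yaw 1.284 q1,q6 [-0.71 -2.  ] w 0.0118 F [ 0.3 -0.5 -1.8]
-10.7 0.6 0.8 -0.002 -0.001 0.001 0
[386.14007774 221.10568188] [345.55006186 238.68914964]
[382.15611666 218.75415605] [344.87695587 235.61732761]
[378.21446873 216.42760548] [344.21994383 232.61895282]
```

View pics/crop6.png

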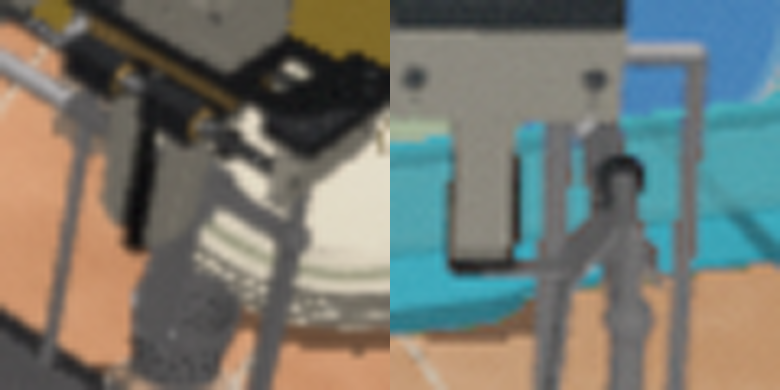

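The side view shows the hook on the rail with the black collar at (345.7,233.2) just beyond it. I'll refine the collar position from the unobstructed pictures.

```bash
python3 - <<'E'
from h import *
P={}
for f,(u,v) in {'scene0':(385,217),'side0':(345,232),'scene2':(385,217),'side2':(345,232),'scene3':(385,217),'side3':(345,232)}.items():
    im=cv2.imread(f'pics/{f}.png').astype(int)[v-8:v+9,u-8:u+9].max(2)
    w=np.clip(75-im,0,None); ys,xs=np.mgrid[v-8:v+9,u-8:u+9]; P[f]=((xs*w).sum()/w.sum(),(ys*w).sum()/w.sum()); print(f,np.round(P[f],2),w.sum(),onz(f,*P[f],.247).round(4))
for i in'023': print(tri(('scene'+i,*P['scene'+i]),('side'+i,*P['side'+i])))
s=status.sense();print(s['tcp_pos']+.047*np.array([.9597,-.2811,0]))
E
```

```text
scene0 [384.35 216.88] 122 [ 0.5472 -0.4243  0.247 ]
side0 [344.98 230.81] 489 [ 0.5496 -0.4214  0.247 ]
scene2 [384.32 216.85] 101 [ 0.5473 -0.4242  0.247 ]
side2 [345.02 230.76] 418 [ 0.5497 -0.4212  0.247 ]
scene3 [384.29 216.89] 97 [ 0.5471 -0.4242  0.247 ]
side3 [345.29 230.69] 456 [ 0.5504 -0.421   0.247 ]
(array([ 0.54789248, -0.42415054,  0.24761206]), [np.float64(0.0009177052412094256), np.float64(0.0009177052412095503)])
(array([ 0.54801236, -0.42400023,  0.24760653]), [np.float64(0.0009527029699232793), np.float64(0.0009527029699232013)])
(array([ 0.54854611, -0.42381052,  0.24736467]), [np.float64(0.0012356698225833647), np.float64(0.0012356698225834213)])
[ 0.55181091 -0.41684329  0.2176433 ]
```

Call:
drive_tool(
  plan="-6 0 0 0 0 0 0; -4 0 0 0 0 0 0; 0 0 0 0 0 0 0; 0 1 0 0 0 0 0; 0 0 0 0 0 0 0",
)

```text
time_s: 9.8
tcp_pos: [0.5041, -0.413, 0.2179]
tcp_rot: [-0.565, -0.424, 0.424, 0.566]
ft_force: [-0.8, 0.3, -1.9]
width: 0.0117
```

Call:
drive_tool(
  plan="-1 1.5 0 0 0 0 0; 0 1 0 0 0 0 0; 0 0 0 0 0 0 0",
)

```text
time_s: 10.1
tcp_pos: [0.5039, -0.4133, 0.2177]
tcp_rot: [-0.566, -0.424, 0.424, 0.566]
ft_force: [-0.9, -0.7, -1.6]
width: 0.0118
```

Call:
drive_tool(
  plan="-1 3 0 0 0 0 0; 0 2 0 0 0 0 0; 0 0 0 0 0 0 0",
)

```text
time_s: 10.4
tcp_pos: [0.5038, -0.4137, 0.2164]
tcp_rot: [0.566, 0.425, -0.424, -0.565]
ft_force: [-0.3, 0.3, -1.4]
width: 0.0117
```

Call:
drive_tool(
  plan="0 3 0 0 0 0 0; 0 3 0 0 0 0 0; 0 0 0 0 0 0 0",
)

```text
time_s: 10.7
tcp_pos: [0.504, -0.4138, 0.2143]
tcp_rot: [0.568, 0.426, -0.424, -0.563]
ft_force: [-0.3, 0.9, -1.3]
width: 0.012
```

Call:
drive_tool(
  plan="0 0 0 0 0 0 40; 0 0 0 0 0 0 40; 0 0 0 0 0 0 40; 0 0 0 0 0 0 40; 0 -10 0 0 0 0 40; 0 -25 0 0 0 0 40; 0 -40 0 0 0 0 40; 0 -20 10 0 0 0 40",
)

```text
time_s: 11.5
tcp_pos: [0.4939, -0.4102, 0.3085]
tcp_rot: [0.565, 0.425, -0.424, -0.565]
ft_force: [-0.3, -1.0, 0.6]
width: 0.0373
```

Call:
drive_tool(
  plan="15 0 30 0 0 0 100; 20 0 40 0 0 0 100; 20 0 30 0 0 0 100; 15 0 15 0 0 0 100; 15 0 0 0 0 0 100; 0 0 0 0 0 0 100",
)

```text
time_s: 12.1
tcp_pos: [0.4043, -0.2933, 0.3164]
tcp_rot: [0.569, 0.426, -0.423, -0.562]
ft_force: [0.8, 0.8, 0.7]
width: 0.0808
```

```bash
python3 - <<'E'
from h import *
s=status.sense();print(s['tcp_pos'],s['ft_force'],s['width'])
for n in('scene','side','wrist'): snap(n,n+'6')
a=cv2.imread('pics/scene6.png');b=cv2.imread('pics/side6.png');w=cv2.imread('pics/wrist6.png')
o=np.zeros((600,800,3),np.uint8)
c=lambda im,x,y,w,h:cv2.resize(im[y:y+h,x:x+w],(400,300),interpolation=cv2.INTER_CUBIC)
o[:300,:400]=c(a,340,195,80,60);o[:300,400:]=c(b,305,205,80,60);o[300:,:400]=cv2.resize(w,(400,300));o[300:,400:]=c(a,285,220,120,90)
cv2.imwrite('pics/crop7.png',o)
E
```

```text
[ 0.40430544 -0.29332121  0.31643769] [0.76960915 0.7578838  0.68053896] 0.08078835013904064
```

View pics/crop7.png

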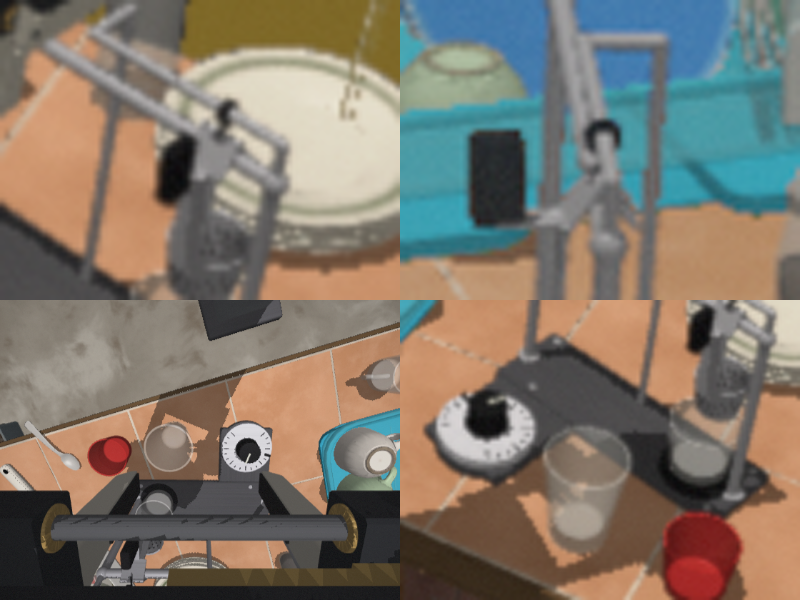

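The strainer hangs from the rail under the collar, with the tab upright at scene ≈(375.4,228.6) and side ≈(324.4,240.4). I'll compare the tab with the collar numerically and read the dial from the wrist view.

```bash
python3 - <<'E'
from h import *
np.set_printoptions(precision=4,suppress=True)
def blob(f,u,v,r,th=60):
    im=cv2.imread(f'pics/{f}.png').max(2); m=np.zeros_like(im); m[v-r:v+r+1,u-r:u+r+1]=(im[v-r:v+r+1,u-r:u+r+1]<th)*255
    n,l,st,c=cv2.connectedComponentsWithStats(m); i=1+np.argmax(st[1:,4]); return tuple(c[i]),st[i].tolist()
ts,a=blob('scene6',375,229,12); td,b=blob('side6',324,240,12); cs,c=blob('scene6',385,217,6); cd,d=blob('side6',345,232,7)
print(ts,a,td,b,cs,c,cd,d)
T,e=tri(('scene6',*ts),('side6',*td)); C,e2=tri(('scene6',*cs),('side6',*cd)); C2=tri(('scene6',*cs),('side6',345.4,232.0))[0]
print('tab',T,e,'col',C,e2,C2)
xr=np.array([.9597,-.2811,0]); yr=np.array([.2811,.9597,0])
for k in(C,C2): print('tab-col along y',(T-k)@yr,'x',(T-k)@xr,'z',T[2]-k[2])
# enlarged dial from wrist6
w=cv2.imread('pics/wrist6.png'); o=cv2.resize(w[162:242,296:396],(750,600),interpolation=cv2.INTER_CUBIC); cv2.imwrite('pics/crop8.png',o)
w2=cv2.imread('pics/wrist2.png'); 
g=cv2.cvtColor(w,cv2.COLOR_BGR2GRAY)
E
```

```text
(np.float64(374.910447761194), np.float64(228.32835820895522)) [372, 222, 7, 13, 67] (np.float64(323.9157894736842), np.float64(240.1315789473684)) [319, 231, 11, 19, 190] (np.float64(384.3333333333333), np.float64(217.0)) [384, 216, 2, 3, 3] (np.float64(345.07142857142856), np.float64(230.78571428571428)) [342, 229, 7, 5, 14]
tab [ 0.5056 -0.4132  0.2267] [np.float64(0.00025737321785571234), np.float64(0.0002573732178558261)] col [ 0.5479 -0.4242  0.2474] [np.float64(0.0011801108642112918), np.float64(0.0011801108642112321)] [ 0.5495 -0.4238  0.245 ]
tab-col along y -0.0013616770422358166 x -0.04370386804933579 z -0.020707755472832157
tab-col along y -0.0021773264961324665 x -0.0451013866105712 z -0.0182782446624582
```

View pics/crop8.png

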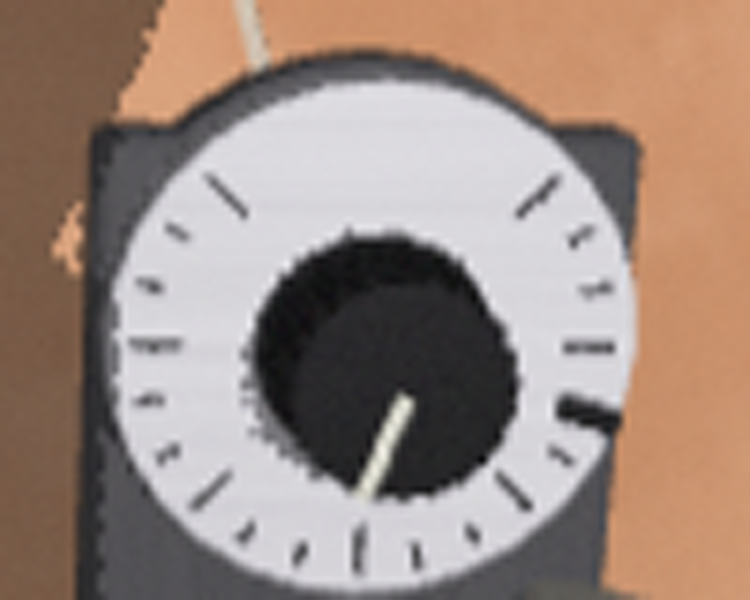

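The dial close-up shows the pointer's outer end at wrist px (345.1,228.3) and its inner end at (350,215). The black mark is at (374.4,216.9) and the scale centre at (345.7,206.7).

```bash
cat >> h.py <<'E'
def dial(f,cen,pin,pout,mk):
    c=onz(f,*cen,.026); i=onz(f,*pin,.0575); o=onz(f,*pout,.0575); m=onz(f,*mk,.030)
    a=lambda v:np.arctan2(v[1],v[0])
    print('axis',c.round(4),'ptr(axis)',round(a(o-c),3),round(np.hypot(*(o-c)[:2]),4),'ptr(line)',round(a(o-i),3),'mark',round(a(m-c),3),round(np.hypot(*(m-c)[:2]),4),'ccw to go',round((a(m-c)-a(o-c))%(2*np.pi),3))
E
python3 - <<'E'
from h import *
f='wrist6'; g=cv2.imread(f'pics/{f}.png')
# scale by mask
m=((g.min(2)>165)&(np.ptp(g.astype(int),axis=2)<30)).astype(np.uint8)[160:245,296:396]
m=cv2.morphologyEx(m,cv2.MORPH_CLOSE,np.ones((3,3)))
cs,_=cv2.findContours(m,cv2.RETR_EXTERNAL,cv2.CHAIN_APPROX_NONE); k=max(cs,key=cv2.contourArea)
e=cv2.fitEllipse(cv2.convexHull(k)); cen=(e[0][0]+296,e[0][1]+160); print(e,cen)
sub=g[216:230,340:354]; print(sub.min(2))
dial(f,cen,(296+405/7.5,162+398/7.5),(296+367/7.5,162+498/7.5),(296+588/7.5,162+412/7.5))
dial(f,(345.7,206.7),(296+405/7.5,162+398/7.5),(296+367/7.5,162+498/7.5),(296+588/7.5,162+412/7.5))
for th in (0,1,2,3): 
    c=onz(f,*cen,.026); print(proj(f,[c[0]+.05*np.cos(th*1.57),c[1]+.05*np.sin(th*1.57),.026]).round(1))
E
```

```text
((49.12432861328125, 46.2708740234375), (66.83218383789062, 70.81363677978516), 61.6196174621582) (345.12432861328125, 206.2708740234375)
[[ 40  38  37  38  39  40  41  47 157 207 182  64  34  37]
 [ 37  38  39  38  39  39  38  75 197 209 126  51  35  38]
 [ 40  36  36  37  40  40  36 152 205 182  75  39  33  37]
 [ 40  35  37  39  37  36  70 196 208 124  52  40  35  39]
 [ 38  38  36  37  38  38 140 204 182  73  38  37  37  38]
 [ 39  37  38  39  38  46 192 207 122  50  36  35  39  37]
 [ 38  36  40  38  37  86 204 209  82  39  40  41  37  32]
 [ 34  37  33  36  28 155 206 183  63  38  36  39  35  37]
 [ 37  36  34  39  74 194 206 125  49  36  37  38  37  37]
 [ 77  37  36  37 144 205 180  74  38  36  33  36  36  37]
 [188 113  43  69 190 207 122  47  34  37  37  37  38  35]
 [215 194 130 155 191 181  75  36  36  36  39  38  39  35]
 [212 214 196 206 202 172 114 143 146  78 105 181 184 149]
 [211 210 211 213 213 201 190 198 197 184 191 212 213 202]]
axis [ 0.482  -0.2217  0.026 ] ptr(axis) -0.512 0.0222 ptr(line) -0.582 mark 0.95 0.0434 ccw to go 1.462
axis [ 0.4828 -0.221   0.026 ] ptr(axis) -0.556 0.0218 ptr(line) -0.582 mark 0.957 0.0424 ccw to go 1.513
[353.1 238.5]
[380.3 196.6]
[336.7 172.3]
[310.5 215.8]
```

Axis ≈ (0.4825, −0.2213), pointer −0.58 rad and mark +0.955 rad, so about 1.53 rad counter-clockwise. I'll turn the gripper to yaw 0 above the knob.

```bash
python3 -c "
from h import *
plan([.4825,-.2213,.20],0.0,11,85,.97)"
```

```text
t 12.25 tcp [ 0.4043 -0.2948  0.3155] yaw 1.287 q1,q6 [-0.68 -1.97] w 0.0912 F [0.6 0.1 0.6]
8.2 10.2 -4.7 0.001 0.113 0.000 85; 8.7 10.2 -3.7 0.001 0.113 0.000 85; 9.1 10.2 -2.7 0.001 0.113 0.000 85; 9.3 10.2 -1.6 0.001 0.113 0.000 85; 9.4 10.2 -0.5 0.001 0.113 0.000 85; 9.4 10.2 0.6 0.001 0.113 0.000 85; 9.3 10.2 1.6 0.001 0.113 0.000 85; 9.1 10.2 2.7 0.001 0.113 0.000 85
8.7 10.2 3.7 0.001 0.113 0.000 85; 8.2 10.2 4.7 0.001 0.113 0.000 85; 7.6 10.2 5.6 0.001 0.113 0.000 85
```

Call:
drive_tool(
  plan="8 10 -5 0 0.113 0 85; 9 10 -4 0 0.113 0 85; 9 10 -3 0 0.113 0 85; 9 10 -2 0 0.113 0 85; 9 10 0 0 0.113 0 85; 9 10 1 0 0.113 0 85; 9 10 2 0 0.113 0 85; 9 10 3 0 0.113 0 85",
)

```text
time_s: 13.05
tcp_pos: [0.4638, -0.2479, 0.2297]
tcp_rot: [0.697, 0.122, -0.121, -0.696]
ft_force: [1.4, -0.9, 0.2]
width: 0.0792
```

Call:
drive_tool(
  plan="9 10 4 0 0.113 0 85; 8 10 5 0 0.113 0 85; 7 10 5 0 0.1 0 85; 0 0 0 0 0 0 85",
)

```text
time_s: 13.45
tcp_pos: [0.4865, -0.2296, 0.1943]
tcp_rot: [-0.707, 0.001, 0.003, 0.708]
ft_force: [-1.0, -0.7, -0.6]
width: 0.0792
```

```bash
python3 - <<'E'
from h import *
plan([.4825,-.2213,.14],0.0,4,85)
# re-measure the scale by mask from closer (no viewing)
g=snap('wrist','w7'); f='w7'
c=proj(f,[.4825,-.2213,.026]); print(c)
m=((g.min(2)>150)&(np.ptp(g.astype(int),axis=2)<30)).astype(np.uint8)
y0,x0=max(0,int(c[1])-75),max(0,int(c[0])-75); s=m[y0:y0+150,x0:x0+150]; s=cv2.morphologyEx(s,cv2.MORPH_CLOSE,np.ones((3,3)))
cs,_=cv2.findContours(s,cv2.RETR_EXTERNAL,cv2.CHAIN_APPROX_NONE); k=max(cs,key=cv2.contourArea)
P=np.array([onz(f,p[0][0]+x0,p[0][1]+y0,.026)[:2] for p in cv2.convexHull(k)])
A=np.c_[2*P,np.ones(len(P))]; q=np.linalg.lstsq(A,(P**2).sum(1),rcond=None)[0]; r=np.sqrt(q[2]+q[:2]@q[:2]); print('circle',q[:2],r,np.abs(np.hypot(*(P-q[:2]).T)-r).max(),cv2.boundingRect(k),cv2.contourArea(k))
E
```

```text
t 13.45 tcp [ 0.4865 -0.2296  0.1943] yaw 0.002 q1,q6 [-0.49 -0.49] w 0.0792 F [-1.  -0.7 -0.6]
-0.9 13.6 2.1 -0.000 0.001 -0.001 85; -1.0 13.6 2.1 -0.000 0.001 -0.001 85; -1.0 13.6 2.1 -0.000 0.001 -0.001 85; -1.0 13.6 2.1 -0.000 0.001 -0.001 85
[275.61037122 180.07227245]
circle [ 0.48915553 -0.21135047] 0.03919293734291111 0.019417337464403574 (55, 25, 71, 44) 1086.0
```

```bash
python3 - <<'E'
from h import *
f='w7'; g=cv2.imread('pics/w7.png'); c=proj(f,[.4825,-.2213,.026]).astype(int)
print(cv2.resize(g[c[1]-75:c[1]+75,c[0]-75:c[0]+75].min(2),(25,25),interpolation=cv2.INTER_AREA))
for th in(85,100,115):
    m=((g.min(2)>th)&(np.ptp(g.astype(int),axis=2)<35)).astype(np.uint8)
    y0,x0=c[1]-75,c[0]-75; s=cv2.morphologyEx(m[y0:y0+150,x0:x0+150],cv2.MORPH_CLOSE,np.ones((3,3)))
    cs,_=cv2.findContours(s,cv2.RETR_EXTERNAL,cv2.CHAIN_APPROX_NONE); k=max(cs,key=cv2.contourArea)
    P=np.array([onz(f,p[0][0]+x0,p[0][1]+y0,.026)[:2] for p in cv2.convexHull(k)])
    A=np.c_[2*P,np.ones(len(P))]; q=np.linalg.lstsq(A,(P**2).sum(1),rcond=None)[0]; r=np.sqrt(q[2]+q[:2]@q[:2]); print(th,q[:2],r,np.abs(np.hypot(*(P-q[:2]).T)-r).max(),cv2.contourArea(k))
m=(g.max(2)<48).astype(np.uint8)[c[1]-45:c[1]+55,c[0]-45:c[0]+45]; n,l,st,ce=cv2.connectedComponentsWithStats(m); i=1+np.argmax(st[1:,4]); b=st[i]; print('knob',b,ce[i]+[c[0]-45,c[1]-45],onz(f,*(ce[i]+[c[0]-45,c[1]-45]),.045))
E
```

```text
[[130 125 122 122 122 122 124 130 129 126 124 125 126 127 123 122 122 123
  123 127 131 133 133 132 135]
 [130 123 121 122 125 125 123 125 128 127 123 124 128 127 120 121 122 123
  123 126 127 129 131 132 134]
 [ 90 115 122 124 125 124 124 127 128 115 106 114 127 127 120 119 120 121
  121 124 124 127 130 131 132]
 [ 77  75 100 129 125 123 123 122 125  99 105  98  99 106 113 120 119 120
  120 121 123 126 128 130 130]
 [ 77  74  75  90 115 121  96 102 111 111 152 187 197 198 172 139 102 109
  118 119 120 123 126 128 129]
 [ 74  74  74  73  73  97  74  71  98 175 230 216 242 211 237 223 218 111
   92  99 108 120 126 128 130]
 [ 75  75  74  70  71  71  71 116 144 115 148 195 238 241 203 239 185  99
  168  99  96  91 100 111 127]
 [ 75  75  72  70  70  70 110 143 143 133 141 144 157 197 233 240 144 212
  215 155  98  97  97  95  91]
 [ 76  77  73  70  71  86 141 143 142 141 144 143 144 146 151 194 231 235
  234 232 111  98  97  96  95]
 [ 78  79  74  71  70 118 141 142 142 141 131  74  41  45  83 137 159 203
  209 207 172 100  98  97  95]
 [ 75  76  71  70  73 139 140 142 140 132  38  27 
[... 1156 characters left out ...]
83  86  84  79  69  61
   56  56  56  56  53  57  57]
 [ 78  81  81  83  82  82  82  82  81  80  80  82  83  84  83  82  82  82
   81  71  64  56  54  57  58]
 [ 46  80  81  81  81  83  82  81  80  79  79  80  82  82  83  82  82  83
   83  82  82  58  56  57  58]
 [ 55 104  85  79  80  81  80  80  80  79  80  81  82  83  85  87  83  83
   82  83  79  52  57  57  58]]
85 [ 0.48401608 -0.21320789] 0.06123827676645687 0.01689623917722568 8780.5
100 [ 0.47538899 -0.21631675] 0.05770418938849549 0.011526860691282267 7717.0
115 [ 0.47512837 -0.22113646] 0.054188930222111104 0.014521722049409005 7368.5
knob [  25   25   44   48 1197] [275.48621554 179.31996658] [ 0.48264993 -0.21702852  0.045     ]
```

```bash
python3 -c "
from h import *
plan([.4828,-.2207,.036],0.0,6,70)"
```

```text
t 13.5 tcp [ 0.4864 -0.23    0.1952] yaw 0.006 q1,q6 [-0.49 -0.49] w 0.0792 F [-0.7 -0.2  0.2]
-0.5 26.5 1.5 -0.000 0.001 -0.001 70; -0.5 26.5 1.5 -0.000 0.001 -0.001 70; -0.5 26.5 1.5 -0.000 0.001 -0.001 70; -0.5 26.5 1.5 -0.000 0.001 -0.001 70; -0.6 26.5 1.5 -0.000 0.001 -0.001 70; -0.6 26.5 1.5 -0.000 0.001 -0.001 70
```

Call:
drive_tool(
  plan="-1 26 2 0 0 0 70; -1 26 2 0 0 0 70; 0 26 2 0 0 0 70; 0 26 1 0 0 0 70; -1 26 1 0 0 0 70; 0 22 1 0 0 0 70; 0 4 0 0 0 0 70",
)

```text
time_s: 14.2
tcp_pos: [0.4842, -0.2264, 0.0386]
tcp_rot: [0.708, 0.01, -0.01, -0.706]
ft_force: [-0.4, -0.1, 0.3]
width: 0.065
```

```bash
python3 -c "
from h import *
plan([.4828,-.2207,.036],0.0,1,70)"
```

```text
t 14.2 tcp [ 0.4842 -0.2264  0.0386] yaw 0.028 q1,q6 [-0.48 -0.51] w 0.065 F [-0.4 -0.1  0.3]
-1.3 2.6 5.8 0.002 0.028 -0.001 70
```

Now I'll correct the position and close on the knob.

Call:
drive_tool(
  plan="-1 2 5 0 0.028 0 70; 0 0 1 0 0 0 70; 0 0 0 0 0 0 20; 0 0 0 0 0 0 20; 0 0 0 0 0 0 20; 0 0 0 0 0 0 20; 0 0 0 0 0 0 20; 0 0 0 0 0 0 20",
  force=30,
)

```text
time_s: 15.0
tcp_pos: [0.4842, -0.2232, 0.041]
tcp_rot: [0.708, 0.003, -0.002, -0.706]
ft_force: [0.1, 0.4, -1.5]
width: 0.0394
```

```bash
python3 -c "
from h import *
plan([.4828,-.2207,.036],0.0,1,70)"
```

```text
t 15.0 tcp [ 0.4842 -0.2232  0.041 ] yaw 0.008 q1,q6 [-0.48 -0.48] w 0.0394 F [ 0.1  0.4 -1.5]
-1.4 4.9 2.5 0.004 0.008 0.001 70
```

The knob is gripped at 39.4 mm opening. I'll turn counter-clockwise, which is negative about tool y.

Call:
drive_tool(
  plan="0 0 0 0 -0.08 0 20; 0 0 0 0 -0.1 0 20; 0 0 0 0 -0.1 0 20; 0 0 0 0 -0.1 0 20; 0 0 0 0 -0.1 0 20; 0 0 0 0 -0.1 0 20; 0 0 0 0 -0.1 0 20; 0 0 0 0 -0.1 0 20",
)

```text
time_s: 15.8
tcp_pos: [0.4854, -0.2226, 0.041]
tcp_rot: [0.65, 0.282, -0.28, -0.647]
ft_force: [0.4, 1.1, -1.0]
width: 0.039
```

```bash
python3 -c "
from h import *
plan([.4842,-.2232,.041],1.54,6,20)"
```

```text
t 15.8 tcp [ 0.4854 -0.2226  0.041 ] yaw 0.818 q1,q6 [-0.48 -1.29] w 0.039 F [ 0.4  1.1 -1. ]
-0.2 -0.0 0.1 0.001 -0.120 -0.000 20; -0.2 -0.0 0.1 0.001 -0.120 -0.000 20; -0.2 -0.0 0.1 0.001 -0.120 -0.000 20; -0.2 -0.0 0.1 0.001 -0.120 -0.000 20; -0.1 -0.0 0.2 0.001 -0.120 -0.000 20; -0.1 -0.0 0.2 0.001 -0.120 -0.000 20
```

Call:
drive_tool(
  plan="0 0 0 0 -0.1 0 20; 0 0 0 0 -0.1 0 20; 0 0 0 0 -0.1 0 20; 0 0 0 0 -0.1 0 20; 0 0 0 0 -0.1 0 20; 0 0 0 0 -0.1 0 20; 0 0 0 0 -0.08 0 20; 0 0 0 0 0 0 20",
)

```text
time_s: 16.6
tcp_pos: [0.4858, -0.2215, 0.041]
tcp_rot: [0.511, 0.491, -0.489, -0.509]
ft_force: [-1.1, -0.4, -0.0]
width: 0.0392
```

```bash
python3 -c "
from h import *
plan([.4842,-.2232,.041],1.54,1,20)"
```

```text
t 16.6 tcp [ 0.4858 -0.2215  0.041 ] yaw 1.53 q1,q6 [-0.48 -2.01] w 0.0392 F [-1.1 -0.4 -0. ]
-1.8 -0.1 1.5 0.004 -0.010 0.000 20
```

Call:
drive_tool(
  plan="0 0 0 0 0 0 70; 0 0 0 0 0 0 70; 0 0 0 0 0 0 70; 0 -10 0 0 0 0 70; 0 -35 0 0 0 0 70; 0 -45 0 0 0 0 70; 0 -45 0 0 0 0 70; 0 -40 0 0 0 0 70",
)

```text
time_s: 17.4
tcp_pos: [0.4829, -0.2204, 0.2192]
tcp_rot: [-0.511, -0.488, 0.487, 0.514]
ft_force: [-0.4, -0.2, -0.3]
width: 0.0653
```

Call:
drive_tool(
  plan="0 -30 30 0 0 0 70; 0 0 40 0 0 0 70; 0 0 25 0 0 0 70; 0 0 0 0 0 0 70; 0 0 0 0 0 0 70",
)

```text
time_s: 17.9
tcp_pos: [0.3861, -0.2159, 0.2623]
tcp_rot: [0.516, 0.488, -0.486, -0.509]
ft_force: [-0.1, 0.3, 0.2]
width: 0.0651
```

```bash
python3 - <<'E'
from h import *
s=status.sense();print(s['time_s'],s['tcp_pos'],s['qvel'].round(3)); g=snap('wrist','w8'); f='w8'
# pointer: bright pixels on the knob top; mark: dark blob at 43 mm radius
for c in(np.array([.4825,-.2213]),np.array([.4835,-.2222])):
    T=np.linspace(0,2*np.pi,721)
    samp=lambda r,z:np.array([cv2.getRectSubPix(g.min(2).astype(np.float32),(1,1),tuple(map(float,proj(f,[c[0]+r*np.cos(t),c[1]+r*np.sin(t),z]))))[0,0] for t in T])
    for r in(.008,.012,.016): 
        v=samp(r,.0575); w=np.clip(v-110,0,None); print('ptr',r,round(np.angle((w*np.exp(1j*T)).sum()),3),v.max(),(w>0).sum())
    v=np.mean([samp(r,.030) for r in(.040,.0425,.045)],0); i=np.nonzero(v<70)[0]; print('mark',T[i].round(2)[[0,-1]] if len(i) else None,len(i), round(np.angle((np.exp(1j*T[i])).sum()),3))
print(proj(f,[.4825,-.2213,.0575]),proj(f,[.4825,-.2213,.026]))
E
```

```text
17.9 [ 0.38610627 -0.21585313  0.26230099] [-0.009 -0.027  0.001 -0.001  0.013 -0.004]
ptr 0.008 0.661 203.74141 60
ptr 0.012 0.741 201.7663 37
ptr 0.016 0.781 204.81342 28
mark [0.92 5.18] 12 0.876
ptr 0.008 0.836 204.8686 57
ptr 0.012 0.854 201.69655 37
ptr 0.016 0.865 204.8212 28
mark [0.95 1.04] 11 0.995
[279.39766068 259.92198365] [279.41237442 249.51463446]
```

```bash
python3 - <<'E'
from h import *
def line(f,c):
    g=cv2.imread(f'pics/{f}.png').min(2); u,v=proj(f,[*c,.0575]); r=40
    ys,xs=np.mgrid[int(v)-r:int(v)+r,int(u)-r:int(u)+r]; P=np.array([onz(f,a,b,.0575)[:2] for a,b in zip(xs.ravel(),ys.ravel())])
    w=np.clip(g[ys.ravel(),xs.ravel()].astype(float)-60,0,None); w[np.hypot(*(P-c).T)>.0165]=0
    m=(w[:,None]*P).sum(0)/w.sum(); C=((P-m)*w[:,None]).T@(P-m); e,V=np.linalg.eigh(C); d=V[:,1]; d=d*np.sign(d@(m-c)); return m,d,np.sqrt(e/w.sum())
def mark(f,c):
    g=cv2.imread(f'pics/{f}.png').max(2); u,v=proj(f,[*(c+.043*np.array([np.cos(.95),np.sin(.95)])),.030]); u,v=int(round(u)),int(round(v))
    s=(g[v-12:v+13,u-12:u+13]<65).astype(np.uint8); n,l,st,ce=cv2.connectedComponentsWithStats(s); 
    i=min(range(1,n),key=lambda i:np.hypot(*(ce[i]-12)) if st[i,4]>8 else 99); p=ce[i]+[u-12,v-12]; print(f,'mark px',p.round(1),st[i]); return onz(f,*p,.029)[:2]
c=np.array([.483,-.2217])
for it in range(3):
    L={f:line(f,c) for f in('wrist6','w8')}
    A=0;b=0
    for m,d,e in L.values(): P=np.eye(2)-np.outer(d,d);A=A+P;b=b+P@m
    c=np.linalg.solve(A,b)
print('axis',c,{f:(np.arctan2(d[1],d[0]).round(3),e.round(4)) for f,(m,d,e) in L.items()})
for f in('wrist6','w8'):
    k=mark(f,c)-c; print(f,'mark',np.arctan2(k[1],k[0]).round(3),np.hypot(*k).round(4))
E
```

```text
axis [ 0.48421828 -0.22202327] {'wrist6': (np.float64(-0.632), array([0.001 , 0.0046])), 'w8': (np.float64(0.896), array([0.0011, 0.0046]))}
wrist6 mark px [374.1 217.1] [ 9  9  7  5 20]
wrist6 mark 0.985 0.0425
w8 mark px [307.8 267.2] [ 9  8  8  6 24]
w8 mark 0.993 0.043
```

With the pointer lines before and after intersected, the axis is (0.4842, −0.2220), which agrees with where the gripper centred. The pointer is at 0.896 and the mark at 0.99, so about 0.095 rad remains. I'll regrasp and correct.

```bash
python3 -c "
from h import *
plan([.4846,-.2222,.10],1.53,5,70)"
```

```text
t 17.95 tcp [ 0.3863 -0.2159  0.2623] yaw 1.519 q1,q6 [-0.57 -2.09] w 0.0651 F [ 0.6 -0.6  0.4]
-0.1 32.6 -19.4 0.002 -0.002 -0.001 70; -0.2 32.6 -19.5 0.002 -0.002 -0.001 70; -0.3 32.6 -19.5 0.002 -0.002 -0.001 70; -0.3 32.5 -19.6 0.002 -0.002 -0.001 70; -0.4 32.5 -19.6 0.002 -0.002 -0.001 70
```

Call:
drive_tool(
  plan="0 10 -28 0 0 0 70; 0 25 -28 0 0 0 70; 0 40 -22 0 0 0 70; 0 45 -16 0 0 0 70; 0 38 -4 0 0 0 70; 0 0 0 0 0 0 70",
)

```text
time_s: 18.55
tcp_pos: [0.4938, -0.2211, 0.1001]
tcp_rot: [0.516, 0.489, -0.486, -0.509]
ft_force: [-1.4, 0.0, 0.5]
width: 0.0651
```

```bash
python3 -c "
from h import *
plan([.4848,-.2222,.038],1.53,3,70)"
```

```text
t 18.55 tcp [ 0.4938 -0.2211  0.1001] yaw 1.52 q1,q6 [-0.47 -1.99] w 0.0651 F [-1.4  0.   0.5]
-0.4 20.7 3.2 0.003 -0.003 -0.001 70; -0.5 20.7 3.1 0.003 -0.003 -0.001 70; -0.5 20.7 3.0 0.003 -0.003 -0.001 70
```

Call:
drive_tool(
  plan="0 14 4 0 0 0 70; -1 24 3 0.003 0 0 70; -1 22 2 0.003 0 0 70; 0 0 0 0 0 0 20; 0 0 0 0 0 0 20; 0 0 0 0 0 0 20; 0 0 0 0 0 0 20; 0 0 0 0 0 0 20",
)

```text
time_s: 19.35
tcp_pos: [0.4878, -0.2218, 0.0467]
tcp_rot: [0.516, 0.489, -0.485, -0.509]
ft_force: [0.6, -6.1, -14.6]
width: 0.0393
```

```bash
python3 -c "
from h import *
plan([.4848,-.2222,.038],1.53,1,70)"
```

```text
t 19.35 tcp [ 0.4878 -0.2218  0.0467] yaw 1.52 q1,q6 [-0.48 -2.  ] w 0.0393 F [  0.6  -6.1 -14.6]
-0.6 8.6 3.0 0.010 -0.010 -0.002 70
```

Call:
drive_tool(
  plan="0 0 0 0 -0.05 0 20; 0 0 0 0 -0.045 0 20; 0 0 0 0 0 0 20",
)

```text
time_s: 19.65
tcp_pos: [0.4877, -0.2215, 0.0467]
tcp_rot: [0.491, 0.514, -0.51, -0.484]
ft_force: [3.5, -1.9, -13.8]
width: 0.0394
```

```bash
python3 -c "
from h import *
plan([.4848,-.2222,.038],1.615,1,20)"
```

```text
t 19.65 tcp [ 0.4877 -0.2215  0.0467] yaw 1.619 q1,q6 [-0.48 -2.09] w 0.0394 F [  3.5  -1.9 -13.8]
-0.6 8.7 3.1 0.011 0.004 -0.003 20
```

Turned by 0.099. I'll open, retreat and check.

Call:
drive_tool(
  plan="0 0 0 0 0 0 70; 0 0 0 0 0 0 70; 0 0 0 0 0 0 70; 0 -10 0 0 0 0 70; 0 -35 0 0 0 0 70; 0 -45 0 0 0 0 70; 0 -45 0 0 0 0 70; 0 -40 0 0 0 0 70",
)

```text
time_s: 20.45
tcp_pos: [0.4842, -0.2206, 0.2295]
tcp_rot: [0.492, 0.512, -0.509, -0.487]
ft_force: [0.2, -1.6, -0.5]
width: 0.0651
```

Call:
drive_tool(
  plan="0 -30 30 0 0 0 70; 0 0 40 0 0 0 70; 0 0 25 0 0 0 70; 0 0 0 0 0 0 70; 0 0 0 0 0 0 70",
)

```text
time_s: 20.95
tcp_pos: [0.3869, -0.2248, 0.2732]
tcp_rot: [0.498, 0.513, -0.508, -0.481]
ft_force: [0.5, 0.1, 0.7]
width: 0.0653
```

```bash
python3 - <<'E'
from h import *
for n in('wrist','scene','side'): snap(n,n+'9')
def line(f,c):
    g=cv2.imread(f'pics/{f}.png').min(2); u,v=proj(f,[*c,.0575]); r=40
    ys,xs=np.mgrid[int(v)-r:int(v)+r,int(u)-r:int(u)+r]; P=np.array([onz(f,a,b,.0575)[:2] for a,b in zip(xs.ravel(),ys.ravel())])
    w=np.clip(g[ys.ravel(),xs.ravel()].astype(float)-60,0,None); w[np.hypot(*(P-c).T)>.0165]=0
    m=(w[:,None]*P).sum(0)/w.sum(); C=((P-m)*w[:,None]).T@(P-m); e,V=np.linalg.eigh(C); d=V[:,1]; d=d*np.sign(d@(m-c)); return m,d,np.sqrt(e/w.sum())
c=np.array([.4842,-.2220]); f='wrist9'
m,d,e=line(f,c); g=cv2.imread(f'pics/{f}.png').max(2)
u,v=map(int,np.round(proj(f,[*(c+.043*np.array([np.cos(.98),np.sin(.98)])),.030])))
s=(g[v-12:v+13,u-12:u+13]<65).astype(np.uint8); n,l,st,ce=cv2.connectedComponentsWithStats(s)
i=min(range(1,n),key=lambda i:np.hypot(*(ce[i]-12)) if st[i,4]>8 else 99); k=onz(f,*(ce[i]+[u-12,v-12]),.029)[:2]
print('ptr',np.arctan2(d[1],d[0]),e,'line offset from axis',np.cross(d,c-m),'mark from axis',np.arctan2(*(k-c)[::-1]),np.hypot(*(k-c)),'line offset at mark mm',1000*np.cross(d,k-m))
# glasses / strainer: change against earlier pictures
for n,a in(('scene','scene6'),('side','side6')):
    A=cv2.imread(f'pics/{a}.png').astype(int);B=cv2.imread(f'pics/{n}9.png').astype(int); D=(np.abs(A-B).max(2)>40).astype(np.uint8)
    _,_,st,ce=cv2.connectedComponentsWithStats(D); print(n,[(x[:2].tolist(),x[2:].tolist()) for x in st[1:] if x[4]>25])
s=status.sense();print(s['time_s'],s['tcp_pos'],s['ft_force'])
for f,p in(('scene0',(341,277)),('side0',(281,300)),('scene0',(374,265))): pass
for n,rg in(('scene',{'tall':(325,255,32,42),'tumbler':(163,190,28,40),'mug':(218,220,28,32),'cup':(362,248,30,35),'red':(362,284,28,30)}),('side',{'tall':(262,270,40,60),'cup':(325,290,35,40),'mug':(230,225,30,28)})):
    A=cv2.imread(f'pics/{n}0.png',0);B=cv2.imread(f'pics/{n}9.png',0)
    for q,(x,y,w,h) in rg.items():
        r=cv2.matchTemplate(B[y-6:y+h+6,x-6:x+w+6],A[y:y+h,x:x+w],cv2.TM_CCOEFF_NORMED); _,mx,_,lo=cv2.minMaxLoc(r); print(n,q,round(mx,2),(lo[0]-6,lo[1]-6))
E
```

```text
ptr 0.9986570124076286 [0.00109531 0.00463804] line offset from axis 2.2074742504816277e-05 mark from axis 0.990502574187755 0.04264748551480153 line offset at mark mm -0.3256876892594983
scene [([39, 85], [329, 171, 11032]), ([290, 105], [24, 15, 118]), ([250, 110], [16, 7, 48]), ([277, 115], [8, 15, 46]), ([3, 119], [130, 175, 5587]), ([70, 177], [36, 15, 218]), ([297, 255], [29, 14, 223]), ([121, 260], [12, 5, 38]), ([142, 260], [16, 6, 29]), ([299, 267], [71, 40, 838]), ([276, 269], [40, 17, 273]), ([152, 299], [22, 8, 64]), ([113, 311], [47, 68, 1125]), ([172, 310], [29, 27, 191]), ([140, 315], [23, 36, 232])]
side [([0, 15], [299, 176, 13498]), ([89, 94], [56, 94, 1513]), ([260, 163], [16, 21, 147]), ([146, 170], [25, 58, 285]), ([252, 182], [7, 19, 66]), ([261, 186], [7, 8, 51]), ([59, 202], [13, 5, 27]), ([42, 211], [16, 21, 83]), ([65, 214], [29, 55, 396]), ([42, 263], [22, 21, 119]), ([271, 275], [24, 13, 129]), ([231, 283], [39, 38, 561]), ([296, 283], [10, 5, 36]), ([315, 299], [5, 7, 32]), ([307, 307], [25, 41, 477]), ([295, 309], [9, 5, 29]), ([243, 316], [34, 18, 247])]
21.1 [ 0.38752213 -0.22470539  0.27217702] [-0.43188291 -0.33278771 -0.26818223]
scene tall 0.72 (0, 0)
scene tumbler 0.82 (0, 0)
scene mug 1.0 (0, 0)
scene cup 0.83 (0, 0)
scene red 1.0 (0, 0)
side tall 0.84 (0, 0)
side cup 0.97 (0, 0)
side mug 0.9 (0, 0)<stdin>:13: DeprecationWarning: Arrays of 2-dimensional vectors are deprecated. Use arrays of 3-dimensional vectors instead. (deprecated in NumPy 2.0)
```

```bash
python3 -c "
from h import *
print(bot.close_job())"
```

```text
the job is handed in; nothing more can be done
None
```

The strainer hangs from the rail in line with the collar above the glass cup, and the knob's pointer is on the black mark. I handed the job in at about 21 s of the 72 s allowed, with the gripper clear of everything.

- **Strainer:** I gripped it by its tab, hooked it on at the open end and slid it under the keeper bar. In the check after release the tab was about 1–2 mm to the right of the collar along the rail, and the collar itself is only located to about 2 mm. The last scene and side pictures show no change there since then.
- **Knob:** I turned it counter-clockwise 1.53 rad, then 0.10 rad more after a close look. The last wrist picture gives the pointer at 0.999 rad and the mark at 0.991 rad. That is 0.3 mm off at the mark.
- **Glasses and mug:** Comparing the start and end pictures, the glass cup, tall glass, tumbler, mug and red look-alike all matched with no pixel shift. The match was weaker for the tall glass, glass cup and tumbler in the scene view (0.72 to 0.83). I put that down to changed shadows and the arm.

**What disagreed:**
- **Knob axis:** my first estimate was about 2 mm off and was the cause of the second turn.
- **Force at the knob:** the second grip showed about 15 N at the wrist, well below the limits.
- **Hook height:** before release the tool was about 2 mm lower than I expected for a seated hook, with the sensor still showing most of the strainer's weight. The picture after release shows it hanging normally.

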